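# Press a dowel home with the ratchet press

### The job

Lay the wooden block flat between the rails of the ratchet press with its brass dowel facing the ram, and let go of it. Pump the orange trigger until the ram has pressed the dowel's head fully home and firmly tight against the wood, easing off as soon as you feel it bottom so that the wood is not crushed; then hold the red release down until the ram has sprung all the way back. Leave the block in the press and the other things on the bench undisturbed.

Things in the scene. Friction and masses are not known exactly. Their poses are not given: they have to be found in the camera images.
- press: Ratchet press bolted to the bench: dark steel foot 100 x 285 mm, black head (48 wide, top 95 mm high) with the ram, grey bed with two low rails, steel anvil. Origin at bench height. The ram advances along its +y axis to the anvil; on its x = 0 plane lie, from -y to +y: trigger, release, ram nose, nest, anvil. It cannot be shifted.
- nest (a point): On the floor of the bed (30 mm above the bench), midway between the rails, 60 mm along +y from the press origin; axes as the press. Rails along y: 45 mm apart inside, 6 thick, 8 high. The block lies between them, long axis along y, touching the anvil or up to 10 mm short of it (the ram pushes it up).
- anvil_face (a point): Centre of the steel anvil's face towards the ram (44 mm wide, from the bed up to 36 mm above it). The anvil is set anew each time, its face 32 to 48 mm along y beyond the nest point, and does not move under the press's load.
- block: Loose hardwood block 40 (x) x 60 (y) x 34 (z) mm, about 0.2 kg, with a dark inlaid stripe near its plain +y end. Origin: centre of its underside. The brass dowel stands out of the middle of its -y end, 17 mm above the underside; so in the press its y axis points the same way as the press's.
- pin_head (a point): Centre of the outer face of the dowel's brass head (disc 18 mm across, 4 mm thick). Home, this face stands 34 mm from the block's origin along its -y; at the start 42 to 48 mm.
- pin (a joint): How far the dowel has been pressed in (m), 0 to 0.014; 0.014 = head fully home against the wood. Starts between 0 and 0.006. About 8 N on the ram drives it; it stays where it is left. It is tight once the ram has borne on it with 15 N, home. The wood is crushed if the ram bears on the block or dowel with more than 30 N.
- ram (a joint): Ram advance (m): 0 = fully back, at most 0.050. A one-way ratchet with 10 mm teeth holds it (it settles back to the last tooth when the trigger comes up); a return spring (4 to 6 N) drives it back while the release is down, in about half a second. The dowel is home at an advance of roughly 0.027 to 0.048.
- ram_nose (a point): Centre of the front face of the ram's brass nose (disc 24 mm across), 47 mm above the bench, 60 mm short of the nest point in y when the ram is fully back. The nose is sprung: it gives about 1 mm per 20 N, 4 mm at most.
- trigger (a joint): Trigger angle (rad): 0 = up, 0.33 = hard stop; springs back up. Moves the ram 38 mm per rad after 1 mm of slack; a full stroke (pad about 28 mm down) gains one 10 mm tooth. Force on the pad: 3 to 8 N idle, 4 N more while the dowel moves, then, dowel home, about 1.6 N more per mm. The ram gets 2.2 times the pad's force beyond idle: 15 N on the ram is about 13 N on the pad, 30 N about 19 N.
- trigger_pad (a point): Middle of the top face of the orange trigger's finger pad (34 x 34 mm), pressed straight down from above; about 127 mm above the bench at rest. The trigger is hinged at the head (83 mm towards +y from the pad, 103 mm above the bench) and reaches to -y over a fixed black grip with its top at 72 mm.
- release_top (a point): Centre of the top of the red round release button (22 mm across) on top of the head, 109 mm above the bench at rest. It goes 7 mm straight down, from 3 N at first to about 12 N fully down; beyond about 5 mm the ratchet is free. It springs back up by itself.
- release (a joint): Release button travel (m): 0 = up, 0.007 = fully down.
- hammer: Bystander: hammer lying on the bench. Origin under its middle.
- mandrel: Bystander: upright steel ring mandrel, 170 mm high, foot 76 mm across. Origin: centre of its underside.
- jar: Bystander: amber jar with white lid, 56 mm across, 70 mm high. Origin: centre of its underside.
- bench_block: Bystander: square steel block 65 x 65 x 20 mm. Origin: centre of its underside.
- ring_cone: Bystander: white ring cone, 44 mm across, 60 mm high. Origin: centre of its underside.
- pliers: Bystander: pliers with red handles, 130 mm long, 14 mm high, lying flat. Origin under the joint.
There are look-alikes about, which are no part of the job. Of the things like the block, leave any that is blue; of the rest the larger one is meant.

How it is judged:
By the outcome, as a careful person would: the job done as asked, in the order asked, and still so for the second after the job is handed in, with the robot touching nothing.
It also fails if it takes over 64 s, if anything falls off the work surface, if the arm or the gripper's body presses on something with over 40 N, if the wrist force passes 120 N, or if a joint passes its speed limit or range.

### The arm

A 6-joint arm with a two-finger parallel gripper is mounted at the origin on the work surface. World frame = base frame: x ahead of the robot, y to its left, z up, the work surface at z = 0. Lengths are in m, angles in degrees, forces in N, time in s.
With the tool pointing down it reaches from about 0.35 to 0.925 m from the base axis. Payload 6.4 kg.
Tool frame: the origin (TCP) lies at the very end of the fingers, on their centre line; the grasp point (between the pads) lies 19 mm behind it; z points along the fingers, y is the line along which they close (so a half turn about z gives the same grasp; the last joint's range is limited). The gripper opens to 94 mm and grips with 3 to 60 N. Pads are 16 mm wide; open, the fingers measure 119 mm over their backs; the gripper's body (75 mm by 177 mm) begins 78 mm behind the grasp point.
Start: joints at [-80.965, 14.043, 89.255, -0, 76.702, -9.975], TCP at [0.212, -0.615, 0.205] pointing down, gripper open.
Joint ranges: [-179.41, 179.41], [-58.25, 129.5], [7.25, 145.43], [-54.29, 234.29], [11.92, 165.04], [-157.13, 157.13]. Speed limits (degrees/s): [147.25, 147.25, 180, 180, 180, 180].

### API

Orientations are given as [roll, pitch, yaw] about the fixed x, y, z axes, in that order (R = Rz(yaw) Ry(pitch) Rx(roll)).
In Python, from bench import state, snapshot, hand_in, silhouettes, mark_of gives the robot as it stands.
- The arm moves only by the tool carry_out, never from a script. Its argument "increments" is a list that holds one entry, the list of rows, each a list of 5 numbers: the opening, from 0 (shut) to 1 (fully open), then the shift along the tool's x, y, z in cm, then the turn about the tool's z in degrees. A call has exactly 5 rows; each row is the pose to reach, as a shift and turn from the pose commanded when the call began, along the tool's axes at that moment; what a row does not reach only later rows make up. A row lasts 1/10 s, in which the tool goes at most 50 mm and 8.59 degrees, less where a joint would pass 70% of its speed; a pose out of reach is approached as far as the arm can. A call with a gripper value outside its range is refused whole. The fingers move at their own pace and stop on an object; "grip_force" is the grip in N (left out, the last holds). Time passes only in rows, so rows that repeat a pose let the fingers close, or fill a call up. It gives the time, the measured TCP pose, the force, the opening and the grip force at its end, in the units of the state.
- state(): the state, without advancing time (a new reading comes with each control period).
- snapshot(name): name is "scene" or "top"; returns a dict with "image" (480x640x3 uint8, red, green, blue), "fx", "fy", "cx", "cy" (pixels), "R" (3x3) and "t" (3): a world point X has camera coordinates R X + t. Camera axes: x right, y down, z forward; pixel columns grow to the right and rows downward; lengths in m; the calibration is good to about 2 mm. A picture is of the moment at which its call begins. There is no depth.
- hand_in(): hands the job in; it is judged then, once.
Trained networks look in the newest picture that a camera, given by its name, has taken for a name from the list of things; names that differ only in an ending like _2 or _b are one class to them, and where a whole thing is asked for, a point or a joint stands for the part that bears it (a point fixed in the world has none). Each returns a list of dicts, best first, with "conf" (0 to 1); they miss things now and then, are a little off and sometimes report something else, mostly with a low value. They report only what shows in the picture. A call takes as long as a camera call. They do not tell look-alikes from the thing itself.
- silhouettes(camera, query): "region" (480x640 bool, what is visible of it) and "rect" ([left, top, right, bottom] in pixels, round what is visible of it).
- mark_of(camera, query): "location" ([column, row] in pixels: a listed point, or the origin of a listed thing).
The state is a dict: "time": time; "qpos": joint angles; "qd": joint speeds; "tau": joint torques, N m; "ee_pos": TCP position; "tcp_rot": TCP orientation; "contact_force": force on the tool from outside, world axes, zero at the start; "torque": the same for the moment, N m; "width": finger opening in m; "gripper_force": force on a finger pad.
Only numpy, scipy, OpenCV 4.12 (cv2) and the standard library are available. Lean on these libraries where they do the work, as an engineer would, in place of code of your own. Each camera call takes 0.05 s, during which the arm holds its last target. There are 200 camera calls.

## Working session

There is one attempt and no reset: what is moved stays moved. The work goes in short steps, Python scripts to look and compute and a tool call to move; the robot and the scene stay as the last step left them, time stands still between calls to the robot, and variables do not carry over. Pictures are saved under pics/ and viewed, at most 10 in all, crops included, and the job is handed in when it is done.

Besides the shell and the picture viewer there is one more tool, called as name([rows], argument=value, ...), one row to a line, values as JSON. carry_out: Moves the arm, as the interface text tells. Its arguments: {"type":"object","properties":{"increments":{"type":"array"},"grip_force":{"type":"number"}},"required":["increments"]}

```bash
mkdir -p pics; cat > h.py <<'E'
import numpy as np, cv2
from bench import state, snapshot, silhouettes, mark_of
def save(s,n,box=None,scale=1):
    im=cv2.cvtColor(s["image"],cv2.COLOR_RGB2BGR)
    if box: im=im[box[1]:box[3],box[0]:box[2]]
    cv2.imwrite("pics/"+n,cv2.resize(im,None,fx=scale,fy=scale,interpolation=cv2.INTER_CUBIC))
def ray(s,p):
    R=np.array(s["R"]);t=np.array(s["t"])
    return -R.T@t, R.T@np.array([(p[0]-s["cx"])/s["fx"],(p[1]-s["cy"])/s["fy"],1])
def atz(s,p,z):
    c,d=ray(s,p); return c+d*(z-c[2])/d[2]
def tri(s1,p1,s2,p2):
    c1,d1=ray(s1,p1);c2,d2=ray(s2,p2)
    k=np.linalg.lstsq(np.c_[d1,-d2],c2-c1,rcond=None)[0]
    a=c1+d1*k[0];b=c2+d2*k[1]; return (a+b)/2,np.linalg.norm(a-b)
def proj(s,X):
    c=np.array(s["R"])@X+np.array(s["t"]); return np.array([c[0]/c[2]*s["fx"]+s["cx"],c[1]/c[2]*s["fy"]+s["cy"]])
E
python3 - <<'E'
from h import *
np.set_printoptions(precision=4,suppress=True)
S={c:snapshot(c) for c in("scene","top")}
for c in S:
    save(S[c],c+"0.png")
    print(c,ray(S[c],(320,240)))
names="block pin_head nest anvil_face ram_nose trigger_pad release_top press hammer mandrel jar bench_block ring_cone pliers".split()
for n in names:
    m={c:mark_of(c,n) for c in S}
    print(n,{c:[(np.round(x["location"],1).tolist(),round(x["conf"],2)) for x in m[c][:4]] for c in m})
    if m["scene"] and m["top"]: print("   ",[(tri(S["scene"],a["location"],S["top"],b["location"])) for a in m["scene"][:3] for b in m["top"][:3]])
print(state())
E
```

```text
scene (array([1.4199, 0.6505, 1.1314]), array([-0.5745, -0.4343, -0.6939]))
top (array([ 0.3754, -0.0168,  1.4186]), array([ 0.1361,  0.0317, -0.9905]))
block {'scene': [([421.4, 271.0], 0.8), ([446.0, 306.4], 0.73), ([492.9, 320.1], 0.63)], 'top': [([245.6, 300.1], 0.88), ([197.5, 277.2], 0.71), ([149.0, 289.2], 0.7), ([331.7, 229.3], 0.39)]}
    [(array([ 0.4233,  0.2216, -0.0046]), np.float64(0.016137215715685906)), (array([0.4918, 0.2858, 0.0982]), np.float64(0.050686297118801224)), (array([0.4942, 0.3377, 0.1482]), np.float64(0.15109025792671008)), (array([ 0.4135,  0.2704, -0.1238]), np.float64(0.08091040744364779)), (array([ 0.4863,  0.3354, -0.0086]), np.float64(0.0027281379253375473)), (array([0.4866, 0.3901, 0.0416]), np.float64(0.10794985700194902)), (array([ 0.396 ,  0.3342, -0.1389]), np.float64(0.20673020169888057)), (array([ 0.4664,  0.3954, -0.0367]), np.float64(0.11578165562897176)), (array([ 0.4607,  0.4517, -0.0039]), np.float64(0.0017142688124111671))]
pin_head {'scene': [([426.7, 298.3], 0.61), ([326.7, 264.1], 0.52), ([400.4, 272.1], 0.36)], 'top': [([214.1, 265
[... 2962 characters left out ...]
2563)), (array([ 0.5247, -0.0965, -0.0836]), np.float64(0.4147920193575056)), (array([ 0.6722, -0.1432,  0.2842]), np.float64(0.023828616702742472)), (array([ 0.4956, -0.0939,  0.2319]), np.float64(0.34936297355564255))]
{'time': 1.5, 'qpos': array([-80.9635,  14.043 ,  89.2549,  -0.0006,  76.7009,  -9.9751]), 'qd': array([ 0.0447,  0.0046, -0.0412,  0.0624,  0.0734, -0.0177]), 'tau': array([ -0.0024, -41.5831, -31.4872,   0.0684,   0.029 ,  -0.    ]), 'ee_pos': array([ 0.2118, -0.6146,  0.2055]), 'tcp_rot': array([179.9989,   0.0008,  19.0118]), 'contact_force': array([-1.0079,  0.4999,  0.5379]), 'torque': array([0.0013, 0.0636, 0.0422]), 'gripper_force': 0.0, 'width': 0.09399310817654748}
```

View pictures.

View pics/scene0.png

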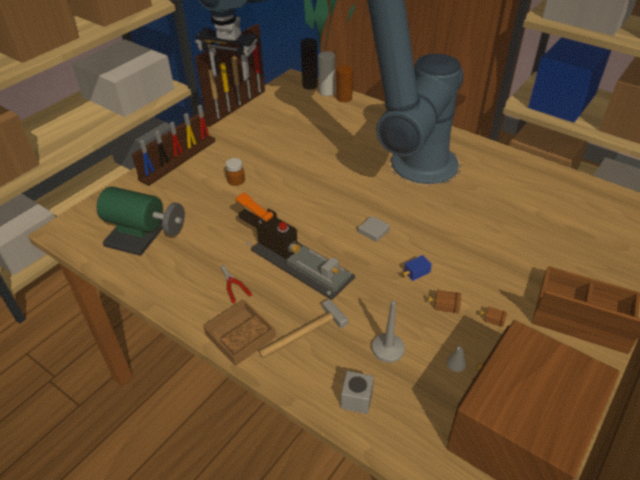

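View pics/top0.png

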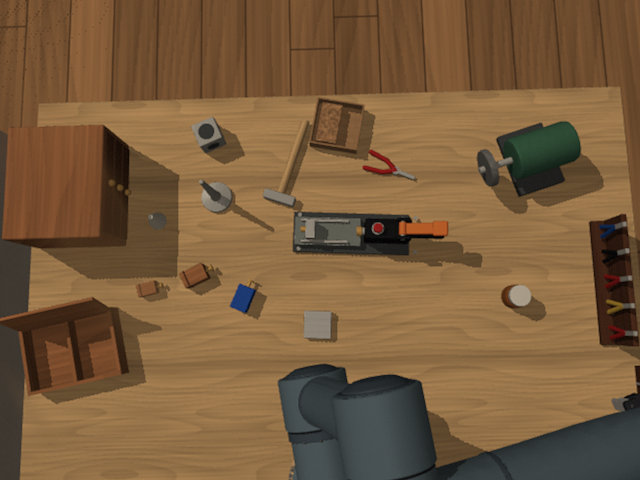

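```bash
python3 - <<'E'
from h import *
s=cv2.imread("pics/scene0.png")[240:350,370:540]; t=cv2.imread("pics/top0.png")[220:330,110:280]
cv2.imwrite("pics/cand.png",np.vstack([cv2.resize(x,None,fx=4.2,fy=2.7,interpolation=3) if 0 else cv2.resize(x,(460,298),interpolation=3) for x in(s,t)]))
E
```

```text
(no output)
```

View pics/cand.png

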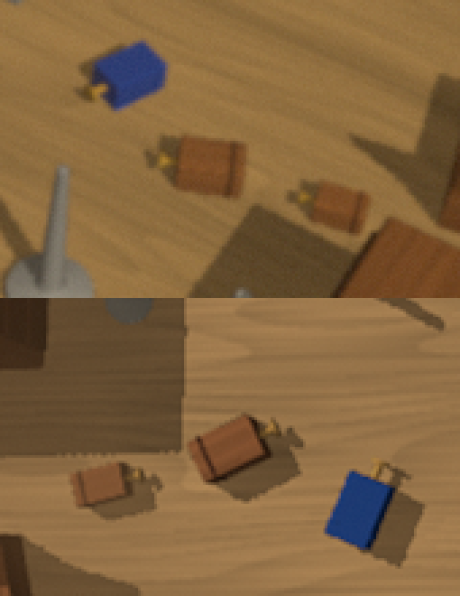

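The candidates, by scene pixel, are the blue block (421,271), the larger brown one (446,306) and the smaller brown one (493,320). The larger brown block is the one meant, because it isn't blue and it's bigger than the other brown one; the crop confirms this. In the top view it is at (197,277), with its dowel pointing right and up. Next I'll refine its pose and the press pose.

```bash
cat > fit.py <<'E'
from h import *
from scipy.optimize import minimize, least_squares
np.set_printoptions(precision=4,suppress=True)
def Rz(a): return np.array([[np.cos(a),-np.sin(a),0],[np.sin(a),np.cos(a),0],[0,0,1]])
box=np.array([[x,y,z] for x in(-.02,.02) for y in(-.03,.03) for z in(0,.034)])
def cyl(r,y0,y1): return np.array([[r*np.cos(a),y,.017+r*np.sin(a)] for a in np.linspace(0,6.28,24) for y in(y0,y1)])
K=4
def render(s,p,reg,z0=0):
    l,t,r,b=reg; m=np.zeros(((b-t)*K,(r-l)*K),np.float32)
    h=p[3]
    for P in (box,cyl(.004,-h,-.03),cyl(.009,-h,-h+.004)):
        W=P@Rz(p[2]).T+[p[0],p[1],z0]
        uv=np.array([proj(s,w) for w in W]); uv=(uv+.5-[l,t])*K-.5
        cv2.fillConvexPoly(m,np.round(cv2.convexHull(uv.astype(np.float32))*16).astype(np.int32),1.,shift=4)
    return cv2.resize(m,(r-l,b-t),interpolation=cv2.INTER_AREA)
def fitblock(views,p0,z0=0):
    def cost(q):
        p=p0+np.array(q)*[.01,.01,.1,.003]; c=0
        for s,M,reg in views:
            m=render(s,p,reg,z0); c+=np.abs(m-M[reg[1]:reg[3],reg[0]:reg[2]]).sum()/M.sum()
        return c
    best=min((minimize(cost,x0,method="Nelder-Mead",options=dict(initial_simplex=np.vstack([x0,np.array(x0)+np.eye(4)*.5]),maxiter=300)) for x0 in([0,0,0,0],[.3,-.3,.3,0])),key=lambda r:r.fun)
    return p0+best.x*[.01,.01,.1,.003],best.fun
E
python3 - <<'E'
from fit import *
import pickle
S={c:snapshot(c) for c in("scene","top")}
V=[]
for c,pt in(("scene",(446,303)),("top",(197,275))):
    r=silhouettes(c,"block"); r=min(r,key=lambda x:np.hypot((x["rect"][0]+x["rect"][2])/2-pt[0],(x["rect"][1]+x["rect"][3])/2-pt[1]))
    l,t,rr,b=[int(v) for v in r["rect"]]; print(c,r["rect"],r["conf"],r["region"].sum())
    V.append((S[c],r["region"].astype(np.float32),(l-6,t-6,rr+7,b+7)))
p0=np.array([.486,.335,np.arctan2(-(-.025),.045),.045])
for vs in (V,V[:1],V[1:]):
    p,f=fitblock(vs,p0); print("block",p,np.degrees(p[2]),f)
# press
obs=[]
for k in range(4):
    for c in S:
        if k: S[c]=snapshot(c)
        for n in "nest anvil_face ram_nose trigger_pad release_top press".split():
            for x in mark_of(c,n)[:2]: obs.append((c,n,x["location"],x["conf"]))
def loc(n,q): return np.array({"nest":[0,.06,.03],"anvil_face":[0,q[3],.048],"ram_nose":[0,0,.047],"trigger_pad":[0,q[4],.127],"release_top":[0,q[5],.109],"press":[0,0,0]}[n])
def res(q,full=False):
    o=[]
    for c,n,l,cf in obs: o.append(proj(S[c],Rz(q[2])@loc(n,q)+[q[0],q[1],0])-l)
    return np.array(o) if full else np.ravel(o)
r=least_squares(res,[.585,-.06,-.07,.1,-.19,-.045],loss="soft_l1",f_scale=1.5,x_scale=[.01,.01,.1,.01,.01,.01])
print("press",r.x,np.degrees(r.x[2]))
E=res(r.x,True)
for o,e in zip(obs,E): print(o[0],o[1],np.round(o[2],1),round(o[3],2),e)
for c in S:
    g=silhouettes(c,"press"); print(c,[(x["conf"],x["rect"]) for x in g[:2]])
    if c=="top": print(cv2.minAreaRect(np.argwhere(g[0]["region"])[:,::-1].astype(np.float32))); 
t=S["top"];sc=S["scene"]
a=cv2.resize(cv2.cvtColor(t["image"],4)[200:265,280:460],(756,273),interpolation=3); b=cv2.resize(cv2.cvtColor(sc["image"],4)[185:300,230:360],(361,320),interpolation=3)
cv2.imwrite("pics/press.png",np.vstack([a,np.pad(b,((0,0),(0,395),(0,0)))]))
pickle.dump((S,V),open("S.pkl","wb"))
E
```

```text
scene [429.4, 289.8, 459.1, 311.9] 0.76 554
top [134.5, 281.9, 162.7, 299.2] 0.51 328
block [0.4893 0.3372 0.4548 0.0463] 26.060751302717886 1.084047794342041
block [0.4893 0.3372 0.4548 0.0463] 26.060751302717886 0.084047831594944
block [0.486  0.335  0.5071 0.045 ] 29.054604099077153 1.0
press [ 0.5874 -0.0581 -0.0601  0.1017 -0.1878 -0.0453] -3.445859276693933
scene nest [313.2 262.7] 0.58 [0.4719 1.6403]
scene anvil_face [326.9 265.8] 0.75 [-0.8678  1.1248]
scene anvil_face [427.4 298.1] 0.64 [-101.3678  -31.1752]
scene ram_nose [298.4 251.4] 0.46 [-2.2986 -1.9456]
scene trigger_pad [242.7 196.6] 0.56 [-0.4035  0.5308]
scene release_top [280.1 224.8] 0.6 [ 1.8893 -0.0958]
scene press [300.3 263.5] 0.77 [-3.4681 -1.6282]
top nest [332.2 226.5] 0.82 [-1.8644  3.1026]
top anvil_face [313.6 228.9] 0.71 [-0.7554 -0.998 ]
top ram_nose [355.  228.5] 0.39 [0.1921 0.8152]
top trigger_pad [440.5 226.8] 0.79 [-1.2669 -0.2752]
top release_top [375.  226.6] 0.44 [ 0.6191 -0.8071]
top press [356.6 234.3] 0.6 [-1.885  -2.0763]
scene nest [313.  264.6] 0.59 [ 0.6719 -0.2597]
scene anvil_face [32
[... 1672 characters left out ...]
2]
scene release_top [373.3 228.2] 0.49 [-91.3107  -3.4958]
scene press [299.2 262.4] 0.91 [-2.3681 -0.5282]
scene press [233.8 181.6] 0.59 [63.0319 80.2718]
top nest [335.4 227.5] 0.89 [-5.0644  2.1026]
top anvil_face [315.4 225.5] 0.65 [-2.5554  2.402 ]
top ram_nose [214.7 193.7] 0.55 [140.4921  35.6152]
top ram_nose [318.5 324.1] 0.49 [ 36.6921 -94.7848]
top trigger_pad [441.4 226.4] 0.84 [-2.1669  0.1248]
top release_top [375.5 224.5] 0.53 [0.1191 1.2929]
top press [356.3 233.7] 0.65 [-1.585  -1.4763]
scene [(0.81, [236.2, 192.8, 353.3, 300.0])]
top [(0.89, [295.3, 213.5, 446.8, 256.6])]
((369.269287109375, 234.11419677734375), (153.38414001464844, 40.43598937988281), 1.7357046604156494)
```

View pics/press.png

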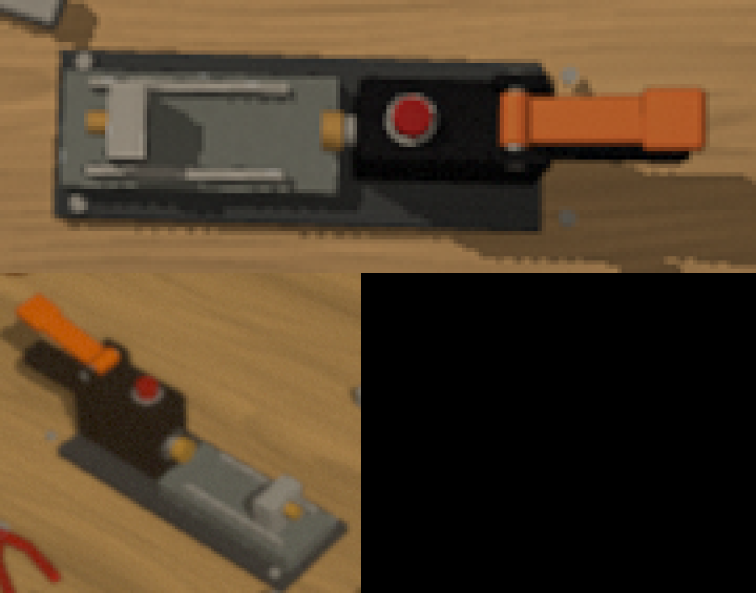

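The crop shows the rails in the top view as bright lines, with the upper one near row 220 and the lower near row 241. I'll use them for the press's x and yaw, and retry the block's top silhouette.

```bash
python3 - <<'E'
from fit import *
import pickle
S,V=pickle.load(open("S.pkl","rb")); t=S["top"]
g=t["image"].astype(float).mean(2)
pts=[]
for r0,cols in((219.8,range(304,348)),(240.9,range(326,346))):
    L=[]
    for c in cols:
        rr=np.arange(int(r0)-4,int(r0)+6); w=g[rr,c]; w=np.clip(w-np.median(w)-8,0,None)
        if w.sum()>15: L.append(atz(t,(c,(w*rr).sum()/w.sum()),.038)[:2])
    L=np.array(L); vx,vy,x0,y0=cv2.fitLine(L.astype(np.float32),cv2.DIST_HUBER,0,.001,.001).ravel()
    d=np.array([vx,vy])*np.sign(vy); print(len(L),"yaw",np.degrees(np.arctan2(-d[0],d[1])),"x at y=0",x0-vx/vy*y0, "y range",L[:,1].min(),L[:,1].max())
p0=np.array([.488,.336,.46,.0455])
for k in range(3):
    s=snapshot("top") ; rs=[x for x in silhouettes("top","block") if abs((x["rect"][0]+x["rect"][2])/2-197)<15 and abs((x["rect"][1]+x["rect"][3])/2-275)<15]
    if not rs: print("none"); continue
    r=rs[0]; l,a,rr,b=[int(v) for v in r["rect"]]; v=(s,r["region"].astype(np.float32),(l-6,a-6,rr+7,b+7))
    for vs in([v],[V[0],v]):
        p,f=fitblock(vs,p0); print("block",p,np.degrees(p[2]),f)
# own check: top-face of block heights from tri of silhouettes not needed if both single-view fits agree
E
```

```text
36 yaw -2.4084382 x at y=0 0.6132657 y range -0.03920162583979889 0.06489774483899764
20 yaw -0.7463869 x at y=0 0.5619793 y range -0.03290303518243455 0.012886446250987373
block [0.4885 0.3359 0.4422 0.0454] 25.334536369837775 0.06021897867321968
block [0.4885 0.3367 0.4496 0.0463] 25.760765106636512 0.15887069702148438
block [0.4884 0.3351 0.4115 0.0449] 23.577098835483934 0.1123007982969284
block [0.4888 0.3365 0.429  0.0459] 24.580752663968358 0.22594371438026428
block [0.4882 0.3351 0.4864 0.0434] 27.86689426874833 0.09908828884363174
block [0.4884 0.3361 0.4776 0.0443] 27.365093623012502 0.20888715982437134
```

```bash
python3 - <<'E'
from fit import *
import pickle
S,V=pickle.load(open("S.pkl","rb")); t=S["top"]
px=lambda X,Y:(280+(X+.5)/4.2-.5,200+(Y+.5)/4.2-.5)
# foot edges: strongest gradient per column
g=cv2.GaussianBlur(t["image"],(0,0),.7).astype(float).mean(2)
for a,b,cols,sg in((209,219,range(298,400),-1),(246,258,range(298,372),1)):
    L=[]
    for c in cols:
        d=sg*np.diff(g[a:b,c]); i=int(d.argmax())
        if 0<i<len(d)-1 and d[i]>8:
            o=(d[i-1]-d[i+1])/(2*(d[i-1]-2*d[i]+d[i+1])); L.append(atz(t,(c,a+i+.5+o),.01)[:2])
    vx,vy,x0,y0=cv2.fitLine(np.array(L,np.float32),cv2.DIST_HUBER,0,.001,.001).ravel(); s=np.sign(vy)
    print("edge",len(L),np.degrees(np.arctan2(-vx*s,vy*s)),"x@-.06",x0+vx/vy*(-.06-y0))
def cent(s,lo,hi,box):
    im=cv2.cvtColor(s["image"],cv2.COLOR_RGB2HSV); m=cv2.inRange(im,lo,hi); k=np.zeros_like(m); k[box[1]:box[3],box[0]:box[2]]=1; m*=k
    M=cv2.moments(m,True); print("n",M["m00"],cv2.boundingRect(m)); return np.array([M["m10"],M["m01"]])/M["m00"]
a=cent(S["scene"],(0,140,90),(7,255,255),(265,210,295,240)); b=cent(t,(0,140,90),(7,255,255),(365,215,390,240))
print("release",a,b,tri(S["scene"],a,t,b))
def pad(s,box):
    m=cv2.inRange(cv2.cvtColor(s["image"],cv2.COLOR_RGB2HSV),(8,190,150),(18,255,255)); k=np.zeros_like(m); k[box[1]:box[3],box[0]:box[2]]=1
    return cv2.minAreaRect(np.argwhere(m*k)[:,::-1].astype(np.float32))
r=pad(t,(395,210,455,245)); print(r); print(pad(S["scene"],(230,185,280,230)))
# pad: crop corners (645..705, 88..152)
for z in(.122,.127): print("pad top-view",atz(t,px(675,120),z), atz(t,(r[0]),.12))
# rail middle from eyeballed crop points
for X,Y in((90,82),(290,90),(88,172),(283,175)): print(atz(t,px(X,Y),.038))
# anvil front face top edge, nose
print("anvil top edge (ram side)",atz(t,px(147,120),.066),"nose",atz(t,px(322,131),.047))
E
```

```text
edge 102 -3.4008236 x@-.06 0.633987
edge 68 -3.1500804 x@-.06 0.529817
n 55.0 (279, 222, 8, 8)
n 63.0 (374, 223, 9, 9)
release [282.4364 225.5818] [377.6825 227.3016] (array([ 0.5813, -0.1071,  0.1016]), np.float64(0.003139103539573967))
((423.0, 228.0), (12.0, 46.0), 90.0)
((253.6688232421875, 206.2843017578125), (39.27253341674805, 10.785394668579102), 38.04703903198242)
pad top-view [ 0.573  -0.2486  0.122 ] [ 0.5748 -0.2098  0.12  ]
pad top-view [ 0.5722 -0.2478  0.127 ] [ 0.5748 -0.2098  0.12  ]
[0.6174 0.0721 0.038 ]
[ 0.6095 -0.0432  0.038 ]
[0.565  0.0742 0.038 ]
[ 0.5602 -0.0377  0.038 ]
anvil top edge (ram side) [0.5898 0.0385 0.066 ] nose [ 0.5837 -0.0606  0.047 ]
```

```bash
cat > plan.py <<'E'
import numpy as np,sys
def plan(p,psi,wps):
    """wps: list of (x,y,z,yaw); prints per-row increments for linear 5-row calls"""
    for w in wps:
        d=np.subtract(w[:3],p); a=np.radians(psi); T=[d[0]*np.cos(a)+d[1]*np.sin(a),d[0]*np.sin(a)-d[1]*np.cos(a),-d[2]]
        print("total",np.round(np.array(T)*100,2),"turn",round(psi-w[3],2),"per row",np.round(np.array(T)*20,3)); p=w[:3];psi=w[3]
E
python3 -c "
from plan import *
plan((.2118,-.6146,.2055),19,[(.36,-.43,.2055,39),(.455,-.21,.2055,59),(.49,.02,.2055,79),(.489,.25,.2055,99),(.4885,.336,.13,116)])"
```

```text
total [ 20.02 -12.63  -0.  ] turn -20 per row [ 4.005 -2.526 -0.   ]
total [ 21.23 -11.12  -0.  ] turn -20 per row [ 4.246 -2.224 -0.   ]
total [21.52 -8.85 -0.  ] turn -20 per row [ 4.303 -1.769 -0.   ]
total [22.56 -4.49 -0.  ] turn -20 per row [ 4.512 -0.897 -0.   ]
total [8.5  1.3  7.55] turn -17 per row [1.7   0.259 1.51 ]
```

carry_out([
  [[1, 4, -2.53, 0, -4], [1, 8, -5.05, 0, -8], [1, 12, -7.6, 0, -12], [1, 16, -10.1, 0, -16], [1, 20, -12.6, 0, -20]],
], grip_force=20)

```text
time: 5.3
ee_pos: [0.3607, -0.4288, 0.2057]
tcp_rot: [180.0, -0.0, 39.2]
contact_force: [1.0, -0.3, 0.0]
width: 0.0942
gripper_force: 0.0
```

carry_out([
  [[1, 4.25, -2.2, 0, -4], [1, 8.5, -4.4, 0, -8], [1, 12.7, -6.7, 0, -12], [1, 17, -8.9, 0, -16], [1, 21.2, -11.1, 0, -20]],
])

```text
time: 5.8
ee_pos: [0.4552, -0.2088, 0.2058]
tcp_rot: [180.0, 0.0, 59.2]
contact_force: [1.0, -0.0, -0.3]
width: 0.0941
gripper_force: 0.0
```

carry_out([
  [[1, 4.3, -1.8, 0, -4], [1, 8.6, -3.5, 0, -8], [1, 12.9, -5.3, 0, -12], [1, 17.2, -7.1, 0, -16], [1, 21.5, -8.8, 0, -20]],
])

```text
time: 6.3
ee_pos: [0.4899, 0.021, 0.2058]
tcp_rot: [179.9, 0.0, 79.2]
contact_force: [0.3, 0.4, -0.3]
width: 0.0942
gripper_force: 0.0
```

carry_out([
  [[1, 4.5, -0.9, 0, -4], [1, 9, -1.8, 0, -8], [1, 13.5, -2.7, 0, -12], [1, 18, -3.6, 0, -16], [1, 22.5, -4.5, 0, -20]],
])

```text
time: 6.8
ee_pos: [0.4884, 0.2505, 0.2058]
tcp_rot: [180.0, -0.0, 99.2]
contact_force: [1.9, -0.9, 0.9]
width: 0.0941
gripper_force: 0.0
```

carry_out([
  [[1, 3, 0.5, 2, -6], [1, 6, 0.9, 5, -12], [1, 8.5, 1.3, 7.5, -17], [1, 8.5, 1.3, 7.5, -17], [1, 8.5, 1.3, 7.5, -17]],
])

```text
time: 7.3
ee_pos: [0.4879, 0.3343, 0.1303]
tcp_rot: [-179.9, 0.0, 116.0]
contact_force: [-0.1, -0.4, 0.3]
width: 0.0942
gripper_force: 0.0
```

carry_out([
  [[1, 0.13, 0.13, 3.5, 0], [1, 0.13, 0.13, 7, 0], [1, 0.13, 0.13, 10, 0], [1, 0.13, 0.13, 11.6, 0], [1, 0.13, 0.13, 11.6, 0]],
])

```text
time: 7.8
ee_pos: [0.4883, 0.3349, 0.0136]
tcp_rot: [-179.9, 0.0, 115.9]
contact_force: [0.7, 0.5, -0.6]
width: 0.0941
gripper_force: 0.0
```

carry_out([
  [[0.3, 0, 0, 0, 0], [0.3, 0, 0, 0, 0], [0.3, 0, 0, 0, 0], [0.3, 0, 0, 0, 0], [0.3, 0, 0, 0, 0]],
], grip_force=20)

```text
time: 8.3
ee_pos: [0.489, 0.3364, 0.0151]
tcp_rot: [179.9, 0.0, 116.0]
contact_force: [0.6, -0.3, -0.5]
width: 0.0577
gripper_force: 0.0
```

carry_out([
  [[0.2, 0, 0, 0, 0], [0.2, 0, 0, 0, 0], [0.2, 0, 0, 0, 0], [0.2, 0, 0, 0, 0], [0.2, 0, 0, 0, 0]],
], grip_force=20)

```text
time: 8.8
ee_pos: [0.4888, 0.3363, 0.0145]
tcp_rot: [180.0, -0.0, 116.0]
contact_force: [0.5, 0.2, 0.1]
width: 0.0397
gripper_force: 20.0
```

carry_out([
  [[0.2, 0, 0, 0, 0], [0.2, 0, 0, 0, 0], [0.2, 0, 0, 0, 0], [0.2, 0, 0, 0, 0], [0.2, 0, 0, 0, 0]],
])

```text
time: 9.3
ee_pos: [0.4888, 0.3363, 0.0145]
tcp_rot: [180.0, -0.0, 116.0]
contact_force: [0.5, -0.3, -0.2]
width: 0.04
gripper_force: 20.0
```

```bash
python3 -c "
from plan import *
plan((.4888,.3363,.0145),116,[(.4888,.3363,.1345,116),(.535,.19,.1345,101),(.5868,.005,.1345,86.7)])"
```

```text
total [  0.   0. -12.] turn 0 per row [ 0.   0.  -2.4]
total [-15.17  -2.26  -0.  ] turn 15 per row [-3.035 -0.452 -0.   ]
total [-19.15   1.55  -0.  ] turn 14.3 per row [-3.83   0.311 -0.   ]
```

carry_out([
  [[0.2, 0, 0, -2, 0], [0.2, 0, 0, -5, 0], [0.2, 0, 0, -8, 0], [0.2, 0, 0, -11, 0], [0.2, 0, 0, -12, 0]],
])

```text
time: 9.8
ee_pos: [0.49, 0.3367, 0.1374]
tcp_rot: [179.8, 0.0, 116.0]
contact_force: [0.8, 0.3, -1.5]
width: 0.0396
gripper_force: 20.0
```

carry_out([
  [[0.2, -3, -0.45, 0, 3], [0.2, -6, -0.9, 0, 6], [0.2, -9.1, -1.35, 0, 9], [0.2, -12.1, -1.8, 0, 12], [0.2, -15.2, -2.25, 0, 15]],
])

```text
time: 10.3
ee_pos: [0.5342, 0.1884, 0.1327]
tcp_rot: [-179.8, 0.0, 100.9]
contact_force: [0.5, 0.2, -2.9]
width: 0.04
gripper_force: 20.0
```

carry_out([
  [[0.2, -4.5, 0.35, 0, 3], [0.2, -9, 0.75, 0, 6], [0.2, -14, 1.1, 0, 10], [0.2, -18, 1.5, 0, 14.3], [0.2, -19.1, 1.55, 0, 14.3]],
])

```text
time: 10.8
ee_pos: [0.5868, 0.0016, 0.1329]
tcp_rot: [-179.9, 0.0, 86.4]
contact_force: [-0.4, 0.0, -1.3]
width: 0.0401
gripper_force: 20.0
```

carry_out([
  [[0.2, 0, 0, 1.5, 0], [0.2, 0, 0, 3, 0], [0.2, 0, 0, 4.5, 0], [0.2, 0, 0, 4.5, 0], [0.2, 0, 0, 4.5, 0]],
])

```text
time: 11.3
ee_pos: [0.5861, 0.0063, 0.0884]
tcp_rot: [-179.9, -0.0, 86.8]
contact_force: [-0.2, -0.0, -1.5]
width: 0.0394
gripper_force: 20.0
```

```bash
python3 - <<'E'
from h import *
np.set_printoptions(precision=4,suppress=True)
s=snapshot("scene");t=snapshot("top")
st=state();print(st["ee_pos"],st["tcp_rot"],st["contact_force"])
a=cv2.resize(cv2.cvtColor(t["image"],4)[195:270,275:415],(560,300),interpolation=3); b=cv2.resize(cv2.cvtColor(s["image"],4)[205:305,260:400],(420,300),interpolation=3)
cv2.imwrite("pics/over.png",np.vstack([a,np.pad(b,((0,0),(0,140),(0,0)))]))
E
```

```text
[0.5873 0.0058 0.09  ] [179.9399   0.0059  86.7692] [ 0.5729 -0.2713 -2.7712]
```

View pics/over.png

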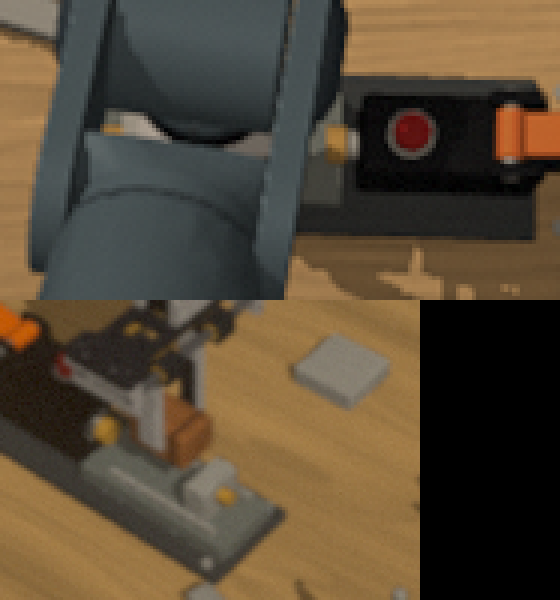

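The scene crop shows the block held upright and square between nose and anvil, above the bed. The gap to the anvil is small, so I'll shift 2 mm back and lower it in stages.

carry_out([
  [[0.2, -0.2, 0, 0, 0], [0.2, -0.2, 0, 1, 0], [0.2, -0.2, 0, 2, 0], [0.2, -0.2, 0, 3, 0], [0.2, -0.2, 0, 3.4, 0]],
])

```text
time: 11.9
ee_pos: [0.5855, 0.0034, 0.0534]
tcp_rot: [-179.8, -0.0, 86.7]
contact_force: [0.3, 0.6, -1.6]
width: 0.0395
gripper_force: 20.0
```

carry_out([
  [[0.2, 0, 0, 0, 0], [0.2, 0, 0, 0.1, 0], [0.2, 0, 0, 0.3, 0], [0.2, 0, 0, 0.5, 0], [0.2, 0, 0, 0.5, 0]],
])

```text
time: 12.4
ee_pos: [0.5869, 0.0032, 0.0505]
tcp_rot: [180.0, 0.0, 86.7]
contact_force: [0.9, 0.5, -2.5]
width: 0.0398
gripper_force: 20.0
```

carry_out([
  [[0.2, 0, 0, 0.1, 0], [0.2, 0, 0, 0.25, 0], [0.2, 0, 0, 0.4, 0], [0.2, 0, 0, 0.5, 0], [0.2, 0, 0, 0.5, 0]],
])

```text
time: 12.9
ee_pos: [0.5869, 0.0032, 0.0454]
tcp_rot: [180.0, 0.0, 86.7]
contact_force: [0.9, -0.4, -3.4]
width: 0.0396
gripper_force: 20.0
```

```bash
python3 - <<'E'
from h import *
np.set_printoptions(precision=4,suppress=True)
for i in range(4):
    snapshot("scene");st=state();print(st["ee_pos"],st["tcp_rot"],st["contact_force"],st["torque"])
E
```

```text
[0.5869 0.0032 0.0454] [179.9809  -0.0001  86.7072] [ 1.9325 -0.0714 -2.8859] [-0.0088 -0.2965  0.0554]
[0.5869 0.0032 0.0454] [179.9833   0.001   86.7102] [ 0.7933 -1.3158 -2.2332] [-0.0095 -0.2812  0.0441]
[0.5869 0.0032 0.0455] [179.9784   0.0021  86.7083] [ 0.8653 -0.81   -3.2319] [-0.0895 -0.2931  0.0205]
[0.5869 0.0032 0.0455] [179.9794   0.0023  86.7131] [ 1.6863  0.7274 -2.8942] [ 0.024  -0.3146  0.0414]
```

carry_out([
  [[0.2, 0, 0, 0.05, 0], [0.2, 0, 0, 0.1, 0], [0.2, 0, 0, 0.1, 0], [0.7, 0, 0, 0.1, 0], [0.7, 0, 0, 0.1, 0]],
])

```text
time: 13.6
ee_pos: [0.5868, 0.0032, 0.0447]
tcp_rot: [180.0, 0.0, 86.7]
contact_force: [0.9, 0.2, 0.0]
width: 0.0527
gripper_force: 0.0
```

carry_out([
  [[0.7, 0, 0, 0, 0], [0.7, 0, 0, 0, 0], [0.7, 0, 0, -2, 0], [0.7, 0, 0, -6, 0], [0.7, 0, 0, -11, 0]],
])

```text
time: 14.1
ee_pos: [0.5849, 0.0035, 0.1535]
tcp_rot: [-179.7, -0.0, 86.7]
contact_force: [0.9, 0.3, 0.3]
width: 0.0658
gripper_force: 0.0
```

carry_out([
  [[0, -4.5, 0, 0, 0], [0, -9, 0, 0, 0], [0, -14, 0, 0, 0], [0, -19, 0, 0, 0], [0, -23, 0, 0, 0]],
], grip_force=20)

```text
time: 14.6
ee_pos: [0.5731, -0.2289, 0.1547]
tcp_rot: [180.0, 0.0, 86.6]
contact_force: [0.2, -0.3, -0.4]
width: 0.0293
gripper_force: 0.0
```

carry_out([
  [[0, -2.2, 0, 0, 0], [0, -2.2, 0, 0, 0], [0, -2.2, 0, 0, 0], [0, -2.2, 0, 0, 0], [0, -2.2, 0, 0, 0]],
])

```text
time: 15.1
ee_pos: [0.5725, -0.2469, 0.1544]
tcp_rot: [-180.0, -0.0, 86.8]
contact_force: [-0.7, 0.6, 0.3]
width: 0.0004
gripper_force: 0.0
```

```bash
python3 - <<'E'
from h import *
np.set_printoptions(precision=4,suppress=True)
s=snapshot("scene");t=snapshot("top")
for c,v in(("scene",s),("top",t)): print(c,[(np.round(x["location"]),x["conf"]) for x in mark_of(c,"trigger_pad")[:2]])
st=state();print(st["time"],st["ee_pos"],st["width"],"tcp px",proj(s,st["ee_pos"]),proj(t,st["ee_pos"]))
a=cv2.resize(cv2.cvtColor(t["image"],4)[195:270,275:465],(760,300),interpolation=3); b=cv2.resize(cv2.cvtColor(s["image"],4)[165:305,220:360],(300,300),interpolation=3)
cv2.imwrite("pics/placed.png",np.vstack([a,np.pad(b,((0,0),(0,460),(0,0)))]))
E
```

```text
scene [(array([241., 196.]), 0.93)]
top []
15.3 [ 0.5725 -0.2476  0.1545] 0.0006036783394972033 tcp px [241.5081 188.1032] [442.4047 226.157 ]
```

View pics/placed.png

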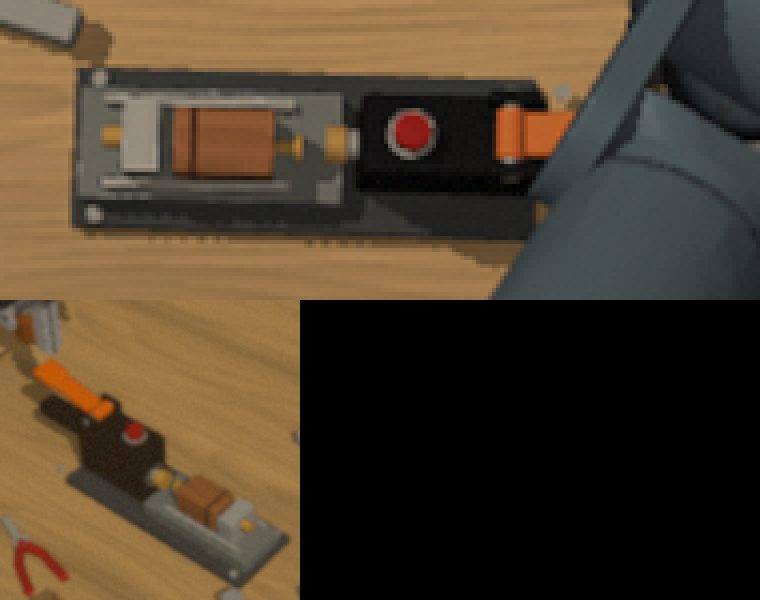

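The picture shows the block flat between the rails, with its stripe towards the anvil, the dowel facing the nose and about a 7 mm gap to the anvil. First stroke.

carry_out([
  [[0, 0, 0, 1, 0], [0, 0, 0, 2, 0], [0, 0, 0, 2.8, 0], [0, 0, 0, 3.5, 0], [0, 0, 0, 3.5, 0]],
])

```text
time: 15.8
ee_pos: [0.5721, -0.2491, 0.119]
tcp_rot: [-180.0, 0.1, 86.7]
contact_force: [-1.7, -1.9, 4.7]
width: 0.0004
gripper_force: 2.3
```

carry_out([
  [[0, 0, 0, 0.6, 0], [0, 0, 0, 1.2, 0], [0, 0, 0, 1.7, 0], [0, 0, 0, 1.8, 0], [0, 0, 0, 1.8, 0]],
])

```text
time: 16.3
ee_pos: [0.5727, -0.25, 0.1027]
tcp_rot: [179.9, 0.2, 86.7]
contact_force: [-2.0, -3.6, 6.4]
width: 0.0008
gripper_force: 3.0
```

```bash
python3 - <<'E'
from h import *
s=snapshot("scene");st=state();print(st["time"],st["ee_pos"],st["contact_force"])
E
```

```text
16.35 [ 0.57273963 -0.24996044  0.10270638] [-1.97589144 -4.21838985  5.51445806]
```

carry_out([
  [[0, 0, 0, 0.15, 0], [0, 0, 0, 0.3, 0], [0, 0, 0, 0.3, 0], [0, 0, 0, 0.3, 0], [0, 0, 0, 0.3, 0]],
])

```text
time: 16.85
ee_pos: [0.5728, -0.2499, 0.1]
tcp_rot: [179.9, 0.2, 86.7]
contact_force: [-2.8, -3.8, 5.9]
width: 0.0005
gripper_force: 3.4
```

carry_out([
  [[0, 0, 0, -1, 0], [0, 0, 0, -2, 0], [0, 0, 0, -3, 0], [0, 0, 0, -3, 0], [0, 0, 0, -3, 0]],
])

```text
time: 17.35
ee_pos: [0.5725, -0.2482, 0.1287]
tcp_rot: [180.0, 0.0, 86.7]
contact_force: [1.0, -1.3, 2.4]
width: 0.0006
gripper_force: 1.1
```

```bash
cat > adv.py <<'E'
from fit import *
s=snapshot("top");im=cv2.cvtColor(s["image"],4)
import sys; n=sys.argv[1]
hs=cv2.cvtColor(s["image"],cv2.COLOR_RGB2HSV)
cv2.imwrite("pics/"+n,cv2.resize(im[205:255,290:400],(770,350),interpolation=3))
y=lambda c,r,z:atz(s,(c,r),z)[1]
row=s["image"][228:232,300:380].astype(int).mean(0)
st=state();print(st["time"],st["ee_pos"],st["contact_force"])
print("nose",[(np.round(x["location"],1),x["conf"],atz(s,x["location"],.047)) for x in mark_of("top","ram_nose")[:1]])
E
python3 adv.py s1.png
```

```text
17.4 [ 0.5725 -0.2483  0.1285] [ 0.9667 -0.4637  2.3633]
nose [(array([350.3, 228.3]), 0.62, array([ 0.5902, -0.0464,  0.047 ]))]
```

View pics/s1.png

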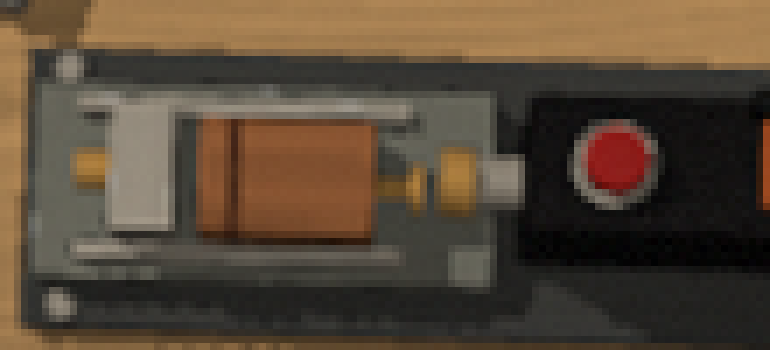

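Ram is at about 10 mm, with the head about 5 mm ahead of the nose and the block about 7 mm from the anvil. Second stroke.

carry_out([
  [[0, 0, 0, -0.4, 0], [0, 0, 0, -0.4, 0], [0, 0, 0, 0.3, 0], [0, 0, 0, 0.9, 0], [0, 0, 0, 1.5, 0]],
])

```text
time: 17.95
ee_pos: [0.573, -0.2502, 0.1144]
tcp_rot: [179.9, 0.2, 86.7]
contact_force: [-1.1, -5.3, 7.1]
width: 0.0003
gripper_force: 3.6
```

carry_out([
  [[0, 0, 0, 0.4, 0], [0, 0, 0, 0.8, 0], [0, 0, 0, 1.2, 0], [0, 0, 0, 1.4, 0], [0, 0, 0, 1.4, 0]],
])

```text
time: 18.45
ee_pos: [0.573, -0.2508, 0.1006]
tcp_rot: [179.9, 0.3, 86.7]
contact_force: [-0.7, -6.6, 5.8]
width: 0.0006
gripper_force: 3.5
```

carry_out([
  [[0, 0, 0, -1, 0], [0, 0, 0, -2, 0], [0, 0, 0, -3.2, 0], [0, 0, 0, -3.2, 0], [0, 0, 0, -3.2, 0]],
])

```text
time: 18.95
ee_pos: [0.5722, -0.248, 0.1314]
tcp_rot: [-180.0, -0.0, 86.7]
contact_force: [0.1, -0.5, 0.5]
width: 0.0004
gripper_force: 0.0
```

carry_out([
  [[0, 0, 0, 0.5, 0], [0, 0, 0, 0.8, 0], [0, 0, 0, 1.1, 0], [0, 0, 0, 1.4, 0], [0, 0, 0, 1.4, 0]],
])

```text
time: 19.45
ee_pos: [0.5726, -0.2499, 0.1181]
tcp_rot: [179.9, 0.2, 86.7]
contact_force: [-1.1, -4.3, 5.4]
width: 0.0006
gripper_force: 2.9
```

carry_out([
  [[0, 0, 0, 0.2, 0], [0, 0, 0, 0.4, 0], [0, 0, 0, 0.6, 0], [0, 0, 0, 0.6, 0], [0, 0, 0, 0.6, 0]],
])

```text
time: 19.95
ee_pos: [0.5726, -0.2506, 0.1131]
tcp_rot: [179.9, 0.2, 86.7]
contact_force: [-3.0, -4.8, 9.1]
width: 0.0002
gripper_force: 4.4
```

```bash
python3 adv.py s3a.png
```

```text
20.0 [ 0.5726 -0.2506  0.1131] [-3.9365 -5.0069  9.0225]
nose [(array([342.4, 231.8]), 0.46, array([ 0.5822, -0.0272,  0.047 ]))]
```

carry_out([
  [[0, 0, 0, 0.15, 0], [0, 0, 0, 0.3, 0], [0, 0, 0, 0.4, 0], [0, 0, 0, 0.4, 0], [0, 0, 0, 0.4, 0]],
])

```text
time: 20.55
ee_pos: [0.5726, -0.251, 0.1093]
tcp_rot: [179.9, 0.3, 86.7]
contact_force: [-4.6, -5.3, 10.1]
width: 0.0007
gripper_force: 5.0
```

carry_out([
  [[0, 0, 0, 0.1, 0], [0, 0, 0, 0.2, 0], [0, 0, 0, 0.3, 0], [0, 0, 0, 0.3, 0], [0, 0, 0, 0.3, 0]],
])

```text
time: 21.05
ee_pos: [0.5726, -0.2511, 0.1064]
tcp_rot: [179.9, 0.3, 86.7]
contact_force: [-4.6, -5.8, 9.9]
width: -0.0
gripper_force: 5.1
```

carry_out([
  [[0, 0, 0, 0.1, 0], [0, 0, 0, 0.2, 0], [0, 0, 0, 0.3, 0], [0, 0, 0, 0.3, 0], [0, 0, 0, 0.3, 0]],
])

```text
time: 21.55
ee_pos: [0.5726, -0.2511, 0.103]
tcp_rot: [179.9, 0.3, 86.7]
contact_force: [-3.2, -5.2, 8.2]
width: 0.0005
gripper_force: 4.3
```

carry_out([
  [[0, 0, 0, 0.1, 0], [0, 0, 0, 0.2, 0], [0, 0, 0, 0.3, 0], [0, 0, 0, 0.3, 0], [0, 0, 0, 0.3, 0]],
])

```text
time: 22.05
ee_pos: [0.5727, -0.2511, 0.1005]
tcp_rot: [179.9, 0.3, 86.7]
contact_force: [-3.6, -6.2, 10.5]
width: 0.0003
gripper_force: 5.4
```

```bash
python3 adv.py s3b.png
```

```text
22.1 [ 0.5727 -0.2511  0.1005] [-4.3183 -5.5192 10.5849]
nose [(array([343.6, 231. ]), 0.57, array([ 0.5841, -0.0301,  0.047 ]))]
```

carry_out([
  [[0, 0, 0, -1, 0], [0, 0, 0, -2, 0], [0, 0, 0, -3.1, 0], [0, 0, 0, -3.1, 0], [0, 0, 0, -3.1, 0]],
])

```text
time: 22.65
ee_pos: [0.5721, -0.2479, 0.1292]
tcp_rot: [-180.0, -0.0, 86.7]
contact_force: [-0.3, -0.0, 0.6]
width: 0.0005
gripper_force: 0.2
```

carry_out([
  [[0, 0, 0, 0.2, 0], [0, 0, 0, 0.4, 0], [0, 0, 0, 0.6, 0], [0, 0, 0, 0.6, 0], [0, 0, 0, 0.6, 0]],
])

```text
time: 23.15
ee_pos: [0.5723, -0.249, 0.1242]
tcp_rot: [-180.0, 0.1, 86.7]
contact_force: [-2.9, -0.5, 6.2]
width: 0.0005
gripper_force: 3.2
```

```bash
python3 adv.py s4a.png
```

```text
23.2 [ 0.5723 -0.249   0.1242] [-3.0929 -1.4936  7.004 ]
nose [(array([342.4, 230.7]), 0.56, array([ 0.5849, -0.0273,  0.047 ]))]
```

View pics/s4a.png

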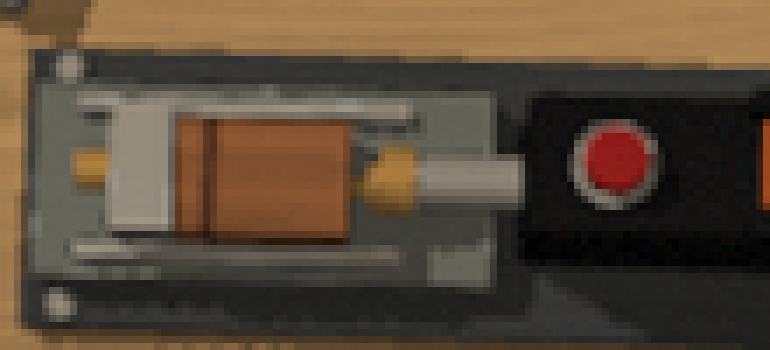

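The block is now against the anvil. The head is still a few mm short of the wood, so I'll continue in small steps.

carry_out([
  [[0, 0, 0, 0.08, 0], [0, 0, 0, 0.16, 0], [0, 0, 0, 0.24, 0], [0, 0, 0, 0.3, 0], [0, 0, 0, 0.3, 0]],
])

```text
time: 23.75
ee_pos: [0.5723, -0.2496, 0.1216]
tcp_rot: [-180.0, 0.1, 86.7]
contact_force: [-3.9, -1.2, 8.3]
width: 0.0005
gripper_force: 4.0
```

carry_out([
  [[0, 0, 0, 0.05, 0], [0, 0, 0, 0.1, 0], [0, 0, 0, 0.15, 0], [0, 0, 0, 0.15, 0], [0, 0, 0, 0.15, 0]],
])

```text
time: 24.25
ee_pos: [0.5723, -0.2498, 0.1204]
tcp_rot: [-180.0, 0.2, 86.7]
contact_force: [-4.1, -3.2, 9.2]
width: 0.0003
gripper_force: 4.3
```

carry_out([
  [[0, 0, 0, 0.05, 0], [0, 0, 0, 0.1, 0], [0, 0, 0, 0.15, 0], [0, 0, 0, 0.2, 0], [0, 0, 0, 0.2, 0]],
])

```text
time: 24.75
ee_pos: [0.5723, -0.2501, 0.1185]
tcp_rot: [-180.0, 0.2, 86.7]
contact_force: [-5.3, -3.4, 9.6]
width: 0.0005
gripper_force: 4.6
```

carry_out([
  [[0, 0, 0, 0.05, 0], [0, 0, 0, 0.1, 0], [0, 0, 0, 0.15, 0], [0, 0, 0, 0.15, 0], [0, 0, 0, 0.15, 0]],
])

```text
time: 25.25
ee_pos: [0.5723, -0.2503, 0.1171]
tcp_rot: [180.0, 0.2, 86.7]
contact_force: [-4.4, -2.9, 10.1]
width: 0.0006
gripper_force: 4.7
```

carry_out([
  [[0, 0, 0, 0.05, 0], [0, 0, 0, 0.1, 0], [0, 0, 0, 0.15, 0], [0, 0, 0, 0.15, 0], [0, 0, 0, 0.15, 0]],
])

```text
time: 25.75
ee_pos: [0.5723, -0.2505, 0.1157]
tcp_rot: [180.0, 0.2, 86.7]
contact_force: [-5.7, -4.3, 10.4]
width: 0.0006
gripper_force: 4.8
```

```bash
python3 - <<'E'
from h import *
print(np.mean([(snapshot("top"),state()["contact_force"])[1] for i in range(4)],0))
E
```

```text
[-5.06833006 -4.12273267  9.8196888 ]
```

carry_out([
  [[0, 0, 0, 0.05, 0], [0, 0, 0, 0.1, 0], [0, 0, 0, 0.15, 0], [0, 0, 0, 0.15, 0], [0, 0, 0, 0.15, 0]],
])

```text
time: 26.45
ee_pos: [0.5723, -0.2507, 0.1143]
tcp_rot: [180.0, 0.3, 86.7]
contact_force: [-5.1, -4.4, 9.5]
width: 0.0005
gripper_force: 4.8
```

carry_out([
  [[0, 0, 0, 0.05, 0], [0, 0, 0, 0.1, 0], [0, 0, 0, 0.15, 0], [0, 0, 0, 0.15, 0], [0, 0, 0, 0.15, 0]],
])

```text
time: 26.95
ee_pos: [0.5724, -0.2507, 0.1128]
tcp_rot: [180.0, 0.3, 86.7]
contact_force: [-4.4, -4.4, 9.2]
width: 0.0004
gripper_force: 4.8
```

carry_out([
  [[0, 0, 0, 0.05, 0], [0, 0, 0, 0.1, 0], [0, 0, 0, 0.15, 0], [0, 0, 0, 0.15, 0], [0, 0, 0, 0.15, 0]],
])

```text
time: 27.45
ee_pos: [0.5725, -0.2508, 0.1114]
tcp_rot: [180.0, 0.3, 86.7]
contact_force: [-5.0, -3.7, 9.4]
width: 0.0006
gripper_force: 4.8
```

carry_out([
  [[0, 0, 0, 0.05, 0], [0, 0, 0, 0.1, 0], [0, 0, 0, 0.15, 0], [0, 0, 0, 0.15, 0], [0, 0, 0, 0.15, 0]],
])

```text
time: 27.95
ee_pos: [0.5725, -0.2508, 0.11]
tcp_rot: [180.0, 0.3, 86.7]
contact_force: [-4.5, -5.4, 10.7]
width: 0.0003
gripper_force: 5.1
```

```bash
python3 adv.py s4b.png
```

```text
28.0 [ 0.5725 -0.2508  0.11  ] [-5.2413 -5.7776 11.2208]
nose [(array([341.5, 231.7]), 0.64, array([ 0.5825, -0.025 ,  0.047 ]))]
```

View pics/s4b.png

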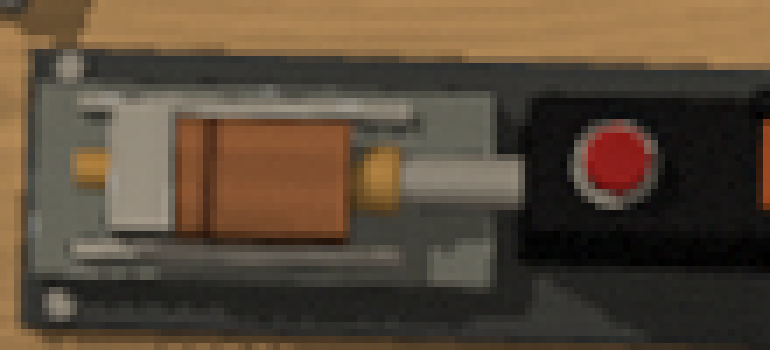

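The head is practically at the wood and the force has started to rise, so 1 mm steps from here. I'm aiming for about 15.5–16 N on the pad.

carry_out([
  [[0, 0, 0, 0.05, 0], [0, 0, 0, 0.1, 0], [0, 0, 0, 0.15, 0], [0, 0, 0, 0.15, 0], [0, 0, 0, 0.15, 0]],
])

```text
time: 28.55
ee_pos: [0.5725, -0.2509, 0.1086]
tcp_rot: [180.0, 0.3, 86.7]
contact_force: [-4.5, -4.2, 10.6]
width: 0.0003
gripper_force: 5.4
```

```bash
cat > f.py <<'E'
from h import *
print(np.mean([(snapshot("top"),state()["contact_force"])[1] for i in range(4)],0),state()["ee_pos"])
E
python3 f.py
```

```text
[-5.04166631 -5.35985675 11.27574802] [ 0.57253369 -0.2508929   0.1086044 ]
```

carry_out([
  [[0, 0, 0, 0.05, 0], [0, 0, 0, 0.1, 0], [0, 0, 0, 0.1, 0], [0, 0, 0, 0.1, 0], [0, 0, 0, 0.1, 0]],
])

```text
time: 29.25
ee_pos: [0.5726, -0.251, 0.1079]
tcp_rot: [180.0, 0.3, 86.7]
contact_force: [-4.7, -4.2, 12.4]
width: 0.0004
gripper_force: 6.1
```

```bash
python3 f.py
```

```text
[-5.57353325 -4.61441552 12.20988127] [ 0.57257583 -0.25098069  0.10791643]
```

carry_out([
  [[0, 0, 0, 0.05, 0], [0, 0, 0, 0.1, 0], [0, 0, 0, 0.15, 0], [0, 0, 0, 0.15, 0], [0, 0, 0, 0.15, 0]],
])

```text
time: 29.95
ee_pos: [0.5726, -0.251, 0.1068]
tcp_rot: [180.0, 0.3, 86.7]
contact_force: [-6.4, -4.1, 15.0]
width: 0.0005
gripper_force: 7.1
```

```bash
python3 f.py
```

```text
[-6.35607134 -4.38460274 13.84322828] [ 0.57258023 -0.25102226  0.10681118]
```

carry_out([
  [[0, 0, 0, 0.05, 0], [0, 0, 0, 0.1, 0], [0, 0, 0, 0.12, 0], [0, 0, 0, 0.12, 0], [0, 0, 0, 0.12, 0]],
])

```text
time: 30.65
ee_pos: [0.5726, -0.2511, 0.106]
tcp_rot: [180.0, 0.3, 86.7]
contact_force: [-7.1, -4.6, 16.1]
width: 0.0004
gripper_force: 8.0
```

```bash
python3 f.py
```

```text
[-7.22535216 -3.84702383 16.10229435] [ 0.57264655 -0.25106089  0.10599808]
```

About 16 N on the pad, which is roughly 22 N on the ram: tight, but well short of crushing. Ease off and go to the release.

carry_out([
  [[0, 0, 0, -1, 0], [0, 0, 0, -2, 0], [0, 0, 0, -3, 0], [0, 0, 0, -4, 0], [0, 0, 0, -4, 0]],
])

```text
time: 31.35
ee_pos: [0.5728, -0.2485, 0.1438]
tcp_rot: [179.9, 0.0, 86.7]
contact_force: [-0.2, -0.3, -0.9]
width: 0.001
gripper_force: 0.0
```

carry_out([
  [[0, 4, 0, 0, 0], [0, 8, 0, 0, 0], [0, 12, 0, 0, 0], [0, 14.1, 0, 0, 0], [0, 14.1, 0, 0, 0]],
])

```text
time: 31.85
ee_pos: [0.5797, -0.1048, 0.1417]
tcp_rot: [-179.9, -0.1, 86.9]
contact_force: [0.4, -0.8, 0.3]
width: 0.0006
gripper_force: 0.0
```

carry_out([
  [[0, 0, 0, 0.8, 0], [0, 0, 0, 1.6, 0], [0, 0, 0, 2.3, 0], [0, 0, 0, 2.3, 0], [0, 0, 0, 2.3, 0]],
])

```text
time: 32.35
ee_pos: [0.5801, -0.1082, 0.1193]
tcp_rot: [-180.0, -0.0, 86.7]
contact_force: [0.8, -0.7, 0.7]
width: 0.0008
gripper_force: 0.0
```

carry_out([
  [[0, 0, 0, 0.4, 0], [0, 0, 0, 0.8, 0], [0, 0, 0, 1.2, 0], [0, 0, 0, 1.4, 0], [0, 0, 0, 1.4, 0]],
])

```text
time: 32.85
ee_pos: [0.5806, -0.1077, 0.1062]
tcp_rot: [180.0, 0.0, 86.7]
contact_force: [-1.8, 0.8, 4.3]
width: 0.0007
gripper_force: 2.0
```

carry_out([
  [[0, 0, 0, 0.1, 0], [0, 0, 0, 0.2, 0], [0, 0, 0, 0.25, 0], [0, 0, 0, 0.25, 0], [0, 0, 0, 0.25, 0]],
])

```text
time: 33.35
ee_pos: [0.5806, -0.1077, 0.1048]
tcp_rot: [-180.0, 0.0, 86.7]
contact_force: [-4.3, 0.7, 9.4]
width: 0.0008
gripper_force: 4.8
```

carry_out([
  [[0, 0, 0, 0.1, 0], [0, 0, 0, 0.15, 0], [0, 0, 0, 0.2, 0], [0, 0, 0, 0.2, 0], [0, 0, 0, 0.2, 0]],
])

```text
time: 33.85
ee_pos: [0.5806, -0.1077, 0.103]
tcp_rot: [-180.0, 0.0, 86.7]
contact_force: [-5.7, 1.0, 10.3]
width: 0.0002
gripper_force: 5.4
```

carry_out([
  [[0, 0, 0, 0, 0], [0, 0, 0, 0, 0], [0, 0, 0, 0, 0], [0, 0, 0, 0, 0], [0, 0, 0, 0, 0]],
])

```text
time: 34.35
ee_pos: [0.5806, -0.1077, 0.103]
tcp_rot: [-180.0, 0.0, 86.7]
contact_force: [-5.3, 0.2, 10.4]
width: 0.0006
gripper_force: 5.4
```

carry_out([
  [[0, 0, 0, 0, 0], [0, 0, 0, 0, 0], [0, 0, 0, 0, 0], [0, 0, 0, 0, 0], [0, 0, 0, 0, 0]],
])

```text
time: 34.85
ee_pos: [0.5806, -0.1077, 0.103]
tcp_rot: [-180.0, 0.0, 86.7]
contact_force: [-4.7, 1.4, 10.8]
width: 0.0003
gripper_force: 5.4
```

```bash
python3 adv.py rel.png
```

```text
34.9 [ 0.5806 -0.1077  0.103 ] [-5.3252  0.8878 10.8494]
nose []
```

carry_out([
  [[0, 0, 0, 0, 0], [0, 0, 0, 0, 0], [0, 0, 0, 0, 0], [0, 0, 0, 0, 0], [0, 0, 0, 0, 0]],
])

```text
time: 35.45
ee_pos: [0.5806, -0.1077, 0.103]
tcp_rot: [-180.0, 0.0, 86.7]
contact_force: [-4.9, 1.3, 10.4]
width: 0.0003
gripper_force: 5.4
```

Now lift and back away (towards -y and the robot), then check.

carry_out([
  [[0, 0, 0, -1, 0], [0, 0, 0, -3, 0], [0, 0, 0, -6, 0], [0, 0, 0, -9, 0], [0, 0, 0, -11, 0]],
])

```text
time: 35.95
ee_pos: [0.5811, -0.1077, 0.2134]
tcp_rot: [179.9, 0.0, 86.7]
contact_force: [-0.1, -0.6, 0.0]
width: 0.0005
gripper_force: 0.0
```

carry_out([
  [[0, -4.5, 0, 0, 0], [0, -9, 0, 0, 0], [0, -13.5, 0, 0, 0], [0, -18, 0, 0, 0], [0, -20, 0, 0, 0]],
])

```text
time: 36.45
ee_pos: [0.5682, -0.3105, 0.2107]
tcp_rot: [-180.0, 0.0, 86.5]
contact_force: [-0.6, 0.2, -0.6]
width: -0.0003
gripper_force: 0.0
```

```bash
python3 adv.py fin_t.png; python3 - <<'E'
from h import *
s=snapshot("scene"); t=cv2.imread("pics/fin_t.png"); b=cv2.resize(cv2.cvtColor(s["image"],4)[185:305,230:370],(291,250),interpolation=3)
cv2.imwrite("pics/fin.png",np.vstack([t,np.pad(b,((0,0),(0,770-291),(0,0)))]))
E
```

```text
36.5 [ 0.568  -0.3119  0.2107] [-1.1883 -1.1891 -0.3434]
nose [(array([320.9, 326. ]), 0.67, array([0.3603, 0.0295, 0.047 ]))]
```

View pics/fin.png

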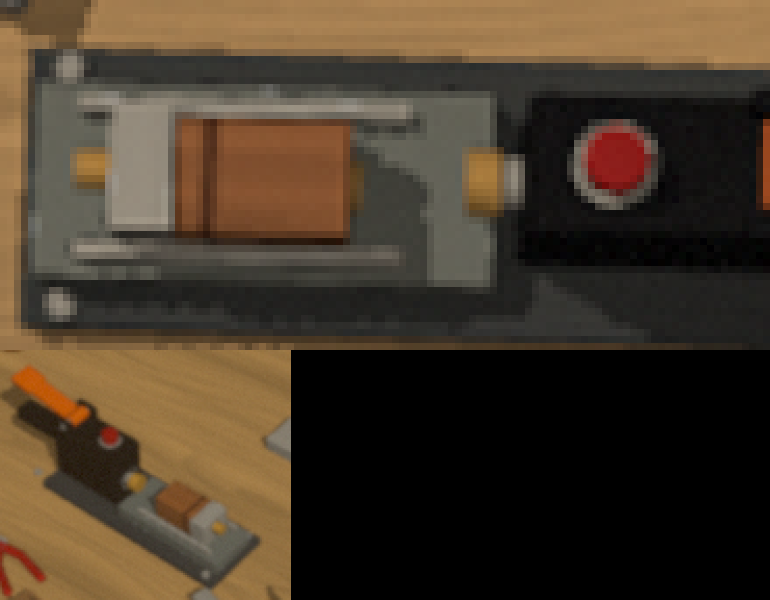

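The ram is fully back, with its nose at crop column 467 as at the start. The block is against the anvil with the dowel's head at the wood, and the button and trigger are up.

```bash
python3 -c "
from bench import hand_in; print(hand_in())"
```

```text
the job is handed in; nothing more can be done
None
```

I handed the job in at about 37 s: the block lies in the press with its dowel pressed home and tight (about 22 N on the ram, estimated from the pad force), the ram is fully back, and the arm touched nothing else on the bench.

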